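Prove the burning tester's mushroom stop and re-arm it

TASK

Do the start-of-shift check of the tester's stop button on the console: with a fingertip push the large three-lobed mushroom button all the way in so that it latches, then push one of its lobes round clockwise until the button lets go and springs back out, and then re-arm the tester by pressing the square reset button and letting it go. Do it by touch only, without force: do not grip or pick up anything, do not press the round start button in its guard ring, and leave everything lying around where it is.

Things in the scene. Friction and masses are not known exactly. Their poses are not given: they have to be found in the camera images.
- console: flat cream control console fixed to the bench, 160 (x) x 300 (y) x 70 high, top level; origin under its centre, x away from its front edge, y to its left, z up. The mushroom stop's vertical axis stands 75 mm to the left (0, +75); the square and the round button stand at (0, -40) and (0, -105), either way round. Nothing stands on the top within 55 mm of the stop's axis.
- stop_top (a point): centre of the flat top (28 mm diameter) of the mushroom stop's head, on its vertical axis: 108 mm above the bench when out, about 100 when latched. The head is 22 thick, its underside 16 above the console top when out and 8 when latched, on a 24 diameter steel stem; seen from above a trefoil of a round hub, 44 diameter, and three lobes
- stop_lobe (a point): top centre of one lobe of the mushroom head; it turns with the head. The lobe's centre is 25 mm from the stop's axis, towards the console's left (+y) when unturned; the other two lobes stand at 120 degrees either side. Each lobe is round-ended, 20 across (25 at its root) and 19 high, and reaches 35 from the axis; midway between lobes the outline is the hub, 22 from the axis
- stop_press (a joint): how far the mushroom head is pushed in, m: 0 out, 0.0105 fully in. A spring resists with 4 N at the start and 8.5 N near the bottom (slow push, catch included), then a firm stop; at 0.009 and deeper the catch has snapped in, and the head then stays at about 0.008 when let go. It cannot come out until turned.
- stop_twist (a joint): turn of the mushroom head, rad, clockwise from above positive: 0 at rest, at most 0.9. A spring turns it back to 0 (0.05 N m at 0, 0.14 at 0.9). When latched the catch lets go at about 0.4 to 0.65 rad and the head springs out; let go, it turns back to 0.
- reset_top (a point): top centre of the square reset button's grey cap, 22 x 22, standing 10 proud of its 32 x 32 x 6 black bezel on the console top, so 86 mm above the bench
- reset_button (a joint): how far the reset button is pressed, m: 0 out, 0.005 fully in (1.4 N at the start, 5 N at the bottom); springs back
- start_top (a point): top centre of the round start button's grey cap, 24 diameter, lying 1 mm below the rim of a black guard ring 34 diameter, 12 high on the console top; must not be pressed
- start_button (a joint): how far the start button is pressed, m: 0 out, 0.005 fully in
- tweezers: steel specimen tweezers, 112 long, 9 wide, 6 high, lying along the back edge of the console top; origin under the middle. Loose bystander, sizes in mm
- foam_a: cream foam test block 100 x 45 x 40 high lying beside the console's left end (console frame about 0, +210); origin under its centre; loose bystander
- foam_b: cream foam test block 100 x 45 x 40 high lying on the bench to the left; origin under its centre; loose bystander
- bottle: white plastic bottle, 52 diameter, 130 high, standing on the bench just behind the right half of the console; origin under its centre; loose bystander
- screwdriver: screwdriver 190 long with a fat handle, lying on the bench to the right; loose bystander
- wrench: open-ended wrench 160 long lying on the bench to the left; loose bystander
- weight: steel laboratory weight, 38 diameter, 58 high with a knob, standing on the bench to the right; origin under its centre; loose bystander

How it is judged:
By the outcome, as a careful person would: the job done as asked, in the order asked, and still so for the second after the job is handed in, with the robot touching nothing.
It also fails if it takes over 54 s, if anything falls off the work surface, if the arm or the gripper's body presses on something with over 40 N, if the wrist force passes 120 N, or if a joint passes its speed limit or range.

ROBOT

A 6-joint arm with a two-finger parallel gripper is mounted at the origin on the work surface. World frame = base frame: x ahead of the robot, y to its left, z up, the work surface at z = 0. Lengths are in m, angles in degrees, forces in N, time in s.
With the tool pointing down it reaches from about 0.4 to 0.825 m from the base axis. Payload 7 kg.
Tool frame: the origin (TCP) lies midway between the tips of the shut fingers; the grasp point (between the pads) lies 19 mm behind it; z points along the fingers, y is the direction in which the jaws open and shut (so a half turn about z gives the same grasp; the last joint's range is limited). The gripper opens to 88 mm and grips with 3 to 60 N. Pads are 19 mm wide; open, the fingers measure 130 mm over their backs; the gripper's body (78 mm by 193 mm) begins 47 mm behind the grasp point.
Start: joints at [88.986, 20.546, 0.682, 0, -70.136, -16.507], TCP at [0.203, 0.644, 0.227] pointing down, gripper open.
Joint ranges: [-176.03, 176.03], [-82.01, 121.73], [-58.28, 71.71], [-173.87, 95.51], [-174.79, -0.11], [-173.66, 173.66]. Speed limits (degrees/s): [136.94, 136.94, 172.46, 180, 180, 180].

INTERFACE

Orientations are given as [roll, pitch, yaw] about the fixed x, y, z axes, in that order (R = Rz(yaw) Ry(pitch) Rx(roll)).
In Python, from plant import sensors, viewer, r gives the robot as it stands. The module is installed in compiled form; this text tells all that it offers.
- The arm moves only by the shell command python3 -m handwheel 'ROWS' [OPENING] [FORCE]. ROWS is JSON, one flat list of numbers, 6 for each row, row after row: the shift along the world's x, y, z in cm, then the turn, a rotation vector about the world's x, y, z in rad. In form: [tx, ty, tz, wx, wy, wz, tx, ty, tz, wx, wy, wz, ...]. A call has 1 to 8 rows; each row is the pose to reach, as a shift and turn from the pose measured when the call began; what a row does not reach only later rows make up. A row lasts 1/10 s, in which the tool goes at most 50 mm and 8.59 degrees, less where a joint would pass 70% of its speed; a pose out of reach is approached as far as the arm can. A call with a gripper value outside its range is refused whole. OPENING is the closure in counts, from 0 (fully open) to 255 (shut), set as the call begins (- or left out, the last holds). The fingers move at their own pace and stop on an object; FORCE is the grip in N (left out, the last holds). Time passes only in rows, so rows that repeat a pose let the fingers close. It gives the time, the measured TCP pose, the force and the opening at its end, in the units of the state.
- sensors.get_state(): the state, without advancing time (a new reading comes with each control period).
- viewer.capture(name): name is "scene" or "top" or "wrist"; returns a dict with "img" (420x560x3 uint8, red, green, blue), "camera_matrix" (3x3 intrinsics, pixels), "k1" (the pictures are not rectified: a ray, as slopes to the right and down, at radius r is drawn at 1 + k1 r^2 times it, then the intrinsics apply), "camera_from_world" (4x4, takes a point from world to camera coordinates); the wrist camera has in their place "mount" (4x4, takes a point from camera to tool coordinates, whose origin is the TCP and whose axes are the flange's). Camera axes: x right, y down, z forward; pixel columns grow to the right and rows downward; lengths in m; the calibration is good to about 2 mm. A picture is of the moment at which its call begins: read the wrist's pose just before it. There is no depth.
- r.close_job(): hands the job in, once; it reports no verdict.
The state is a dict: "time_s": time; "joints": joint angles; "qd": joint speeds; "joint_torque": joint torques, N m; "tcp_pos": TCP position; "eef_rot": TCP orientation; "contact_force": force on the tool from outside, world axes, zero at the start; "moment": the same for the moment, N m; "gripper_width": finger opening in m.
Only numpy, scipy, OpenCV 4.12 (cv2) and the standard library are available. Lean on these libraries where they do the work, as an engineer would, in place of code of your own. Each camera call takes 0.05 s, during which the arm holds its last target.

## Working session

There is one attempt and no reset: what is moved stays moved. The work goes in short steps, Python scripts to look and compute and a shell command to move; the robot and the scene stay as the last step left them, time stands still between calls to the robot, and variables do not carry over. Pictures are saved under pics/ and viewed, and the job is handed in when it is done.

```bash
mkdir -p pics; python3 - <<'E'
from plant import sensors, viewer, r
import cv2
print(sensors.get_state())
for n in ("scene","top"):
    c=viewer.capture(n); cv2.imwrite(f"pics/{n}0.png",c["img"][:,:,::-1])
    print(n,c["camera_matrix"],c["k1"],c["camera_from_world"])
E
```

```text
{'time_s': 0.0, 'joints': array([ 8.89856991e+01,  2.05905100e+01,  6.33712663e-01, -2.02023372e-02,
       -7.01344914e+01, -1.65064568e+01]), 'qd': array([ 0.13084882,  0.00833071, -0.01091763,  0.03856103, -0.0320974 ,
       -0.0184553 ]), 'joint_torque': array([ 3.26777138e-05, -5.82707405e+01,  2.93048108e+01,  6.99691325e+00,
        6.94245362e-03, -1.66459645e-04]), 'tcp_pos': array([0.20309263, 0.64321584, 0.22563239]), 'eef_rot': array([ 1.79907077e+02, -7.73096561e-03, -1.75276317e+01]), 'contact_force': array([-0.32807845,  0.38251117, -0.49363203]), 'moment': array([-0.0078444 , -0.02031926,  0.01614872]), 'gripper_width': 0.08788997586858051}
scene [[526.20046258   0.         279.22787423]
 [  0.         526.20046258 214.06424529]
 [  0.           0.           1.        ]] -0.05750523673221352 [[ 0.026512    0.99962333  0.0070925  -0.01217695]
 [ 0.64169541 -0.01157795 -0.76687219 -0.25898468]
 [-0.76650122  0.02488254 -0.64176066  2.0959072 ]
 [ 0.          0.          0.          1.        ]]
top [[541.9023656    0.         277.86507235]
 [  0.         541.9023656  210.55813526]
 [  0.           0.           1.        ]] -0.15133044188984193 [[ 2.71568767e-02 -9.99623767e-01  3.85077302e-03 -3.03271566e-02]
 [-9.82873027e-01 -2.74038179e-02 -1.82235133e-01  5.51180391e-01]
 [ 1.82272096e-01  1.16411611e-03 -9.83247440e-01  1.53058227e+00]
 [ 0.00000000e+00  0.00000000e+00  0.00000000e+00  1.00000000e+00]]
```

View pics/top0.png

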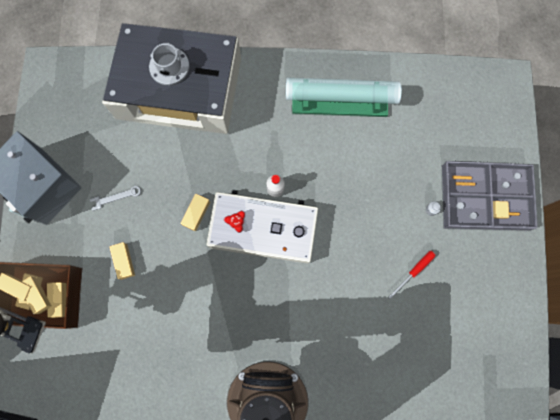

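View pics/scene0.png

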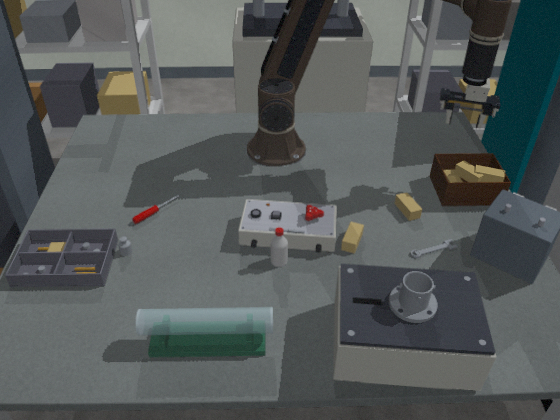

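Top view: red stop at about (235,221), square button at (277,228), round one in its ring at (299,231), bottle at (275,185). I'll enlarge this area.

```bash
python3 - <<'E'
import cv2
a=cv2.imread("pics/top0.png")[175:275,180:330]
cv2.imwrite("pics/top0c.png",cv2.resize(a,None,fx=5,fy=5,interpolation=cv2.INTER_CUBIC))
a=cv2.imread("pics/scene0.png")[190:270,230:370]
cv2.imwrite("pics/scene0c.png",cv2.resize(a,None,fx=5,fy=5,interpolation=cv2.INTER_CUBIC))
E
```

```text
(no output)
```

View pics/top0c.png

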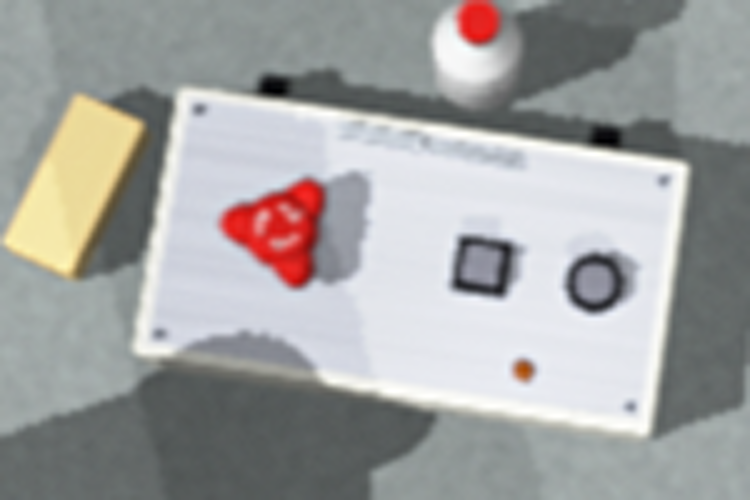

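View pics/scene0c.png

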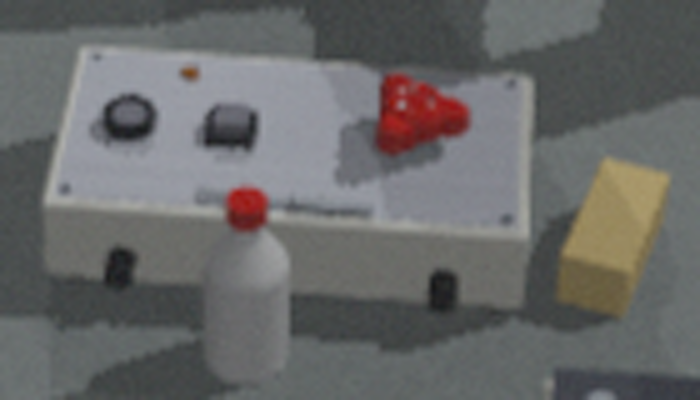

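```bash
cat > h.py <<'E'
import numpy as np, cv2
from plant import sensors, viewer, r
from scipy.optimize import least_squares
def proj(c,P):
    P=np.atleast_2d(P); T=c["camera_from_world"]; q=P@T[:3,:3].T+T[:3,3]
    s=q[:,:2]/q[:,2:]; s=s*(1+c["k1"]*(s**2).sum(1,keepdims=True))
    K=c["camera_matrix"]; return s*[K[0,0],K[1,1]]+K[:2,2]
def con2w(p,L):
    L=np.atleast_2d(L); c,s=np.cos(p[2]),np.sin(p[2])
    return np.c_[p[0]+c*L[:,0]-s*L[:,1],p[1]+s*L[:,0]+c*L[:,1],L[:,2]]
E
python3 - <<'E'
from h import *
ct=viewer.capture("top"); cs=viewer.capture("scene")
L=np.array([[.08,.15,.07],[.08,-.15,.07],[-.08,-.15,.07],[-.08,.15,.07],[0,.075,.108],[0,-.04,.086],[0,-.105,.081]])
ut=(np.array([[180,88],[690,162],[652,435],[135,352],[278,225],[484,265],[597,282]])+.5)/5-.5+[180,175]
us=(np.array([[527,240],[45,205],[78,47],[533,75],[418,112],[232,120],[129,115]])+.5)/5-.5+[230,190]
def f(p,w=(1,1)): return np.r_[w[0]*(proj(ct,con2w(p,L))-ut).ravel(),w[1]*(proj(cs,con2w(p,L))-us).ravel()]
for w in((1,1),(1,0),(0,1)):
    s=least_squares(f,[.5,0,0],args=(w,)); print(w,s.x,np.degrees(s.x[2])); 
    if w==(1,1): print(f(s.x).reshape(-1,2).round(2)); p=s.x
print(con2w(p,L[4:])); np.save("p.npy",p)
E
```

```text
(1, 1) [ 0.50278806  0.02802479 -0.12499826] -7.161872470857138
[[ 0.14 -1.16]
 [ 0.41 -0.53]
 [ 0.18 -0.43]
 [-0.45  0.14]
 [ 0.43 -0.01]
 [-0.23 -0.63]
 [-0.24 -0.33]
 [ 0.64 -0.13]
 [-0.87 -0.12]
 [ 0.21 -0.58]
 [ 0.24 -0.07]
 [-0.36 -2.55]
 [ 0.05 -1.24]
 [ 0.23 -0.42]]
(1, 0) [ 0.50158812  0.02808403 -0.12467737] -7.143486944941667
(0, 1) [ 0.5062032   0.02784608 -0.12555938] -7.194022721796811
[[ 0.51213854  0.10243963  0.108     ]
 [ 0.49780114 -0.01166313  0.086     ]
 [ 0.4896974  -0.07615599  0.081     ]]
```

Pose fits in both views to about 3 mm: stop at (0.512, 0.102), reset at (0.498, -0.012), square button on the inner side. Next I shut the fingers and move high over the stop, turning the jaw onto the console's y.

```bash
python3 -m handwheel '[2,-3.5,0,0,0,0.05, 5,-9,0,0,0,0.1, 8,-14,0,0,0,0.18, 11,-19,0,0,0,0.18, 14,-24,0,0,0,0.18, 16.5,-29,0,0,0,0.18, 19,-33,0,0,0,0.18, 21.5,-37.5,0,0,0,0.18]' 255 10
```

```text
time_s: 1.0
tcp_pos: [0.3979, 0.303, 0.2262]
eef_rot: [180.0, -0.0, -7.2]
contact_force: [1.1, 0.7, 0.6]
gripper_width: 0.0292
```

```bash
python3 - <<'E'
from h import *
print(sensors.get_state()["tcp_pos"])
E
```

```text
[0.3979158  0.3030289  0.22618475]
```

```bash
python3 -m handwheel '[2,-4,0,0,0,0, 4,-8,0,0,0,0, 6,-12,0,0,0,0, 8,-16,0,0,0,0, 9.5,-18.5,0,0,0,0, 10,-19.5,0,0,0,0, 10,-19.5,0,0,0,0, 10,-19.5,0,0,0,0]'
python3 - <<'E'
from h import *
s=sensors.get_state(); c=viewer.capture("wrist"); np.savez("w1.npz",K=c["camera_matrix"],k1=c["k1"],m=c["mount"],t=s["tcp_pos"],e=s["eef_rot"])
cv2.imwrite("pics/w1.png",c["img"][:,:,::-1]); print(s["tcp_pos"],s["eef_rot"],c["mount"])
E
```

```text
time_s: 1.8
tcp_pos: [0.4977, 0.1084, 0.2261]
eef_rot: [180.0, -0.0, -7.2]
contact_force: [-0.1, -0.1, -0.0]
gripper_width: 0.0004
[0.49770914 0.10835338 0.22608674] [ 1.79974000e+02 -7.58038537e-03 -7.21128401e+00] [[-3.63006361e-04 -9.59722816e-01 -2.80948366e-01  7.58747891e-02]
 [ 9.99999857e-01 -2.37907198e-04 -4.79381121e-04  6.56775469e-04]
 [ 3.93233361e-04 -2.80948500e-01  9.59722765e-01 -1.59362889e-01]
 [ 0.00000000e+00  0.00000000e+00  0.00000000e+00  1.00000000e+00]]
```

View pics/w1.png

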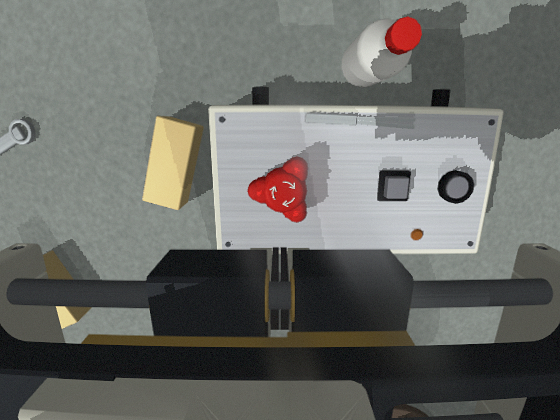

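```bash
cat >> h.py <<'E'
from scipy.spatial.transform import Rotation as Ro
def wcam(f):
    d=np.load(f); B=np.eye(4); B[:3,:3]=Ro.from_euler("xyz",d["e"],degrees=True).as_matrix(); B[:3,3]=d["t"]
    return dict(camera_matrix=d["K"],k1=float(d["k1"]),camera_from_world=np.linalg.inv(B@d["m"]))
E
python3 - <<'E'
from h import *
c=wcam("w1.npz"); p=np.load("p.npy")
L=np.array([[.08,.15,.07],[.08,-.15,.07],[0,.075,.108],[0,-.04,.086],[0,-.105,.081]])
print(proj(c,con2w(p,L)).round(1))
print("tip",proj(c,np.load("w1.npz")["t"]), proj(c,np.load("w1.npz")["t"]+[0,.01,0]))
a=cv2.imread("pics/w1.png")
cv2.imwrite("pics/w1c.png",cv2.resize(a[100:260,205:510],None,fx=2.6,fy=2.6,interpolation=cv2.INTER_CUBIC))
cv2.imwrite("pics/w1d.png",cv2.resize(a[240:345,220:340],None,fx=5,fy=5,interpolation=cv2.INTER_CUBIC))
E
```

```text
[[206.5 103.6]
 [504.2 106.7]
 [283.  191.2]
 [397.1 186.6]
 [456.8 185.9]]
tip [[278.27337078 261.45011209]] [[260.94538049 263.44546579]]
```

View pics/w1c.png

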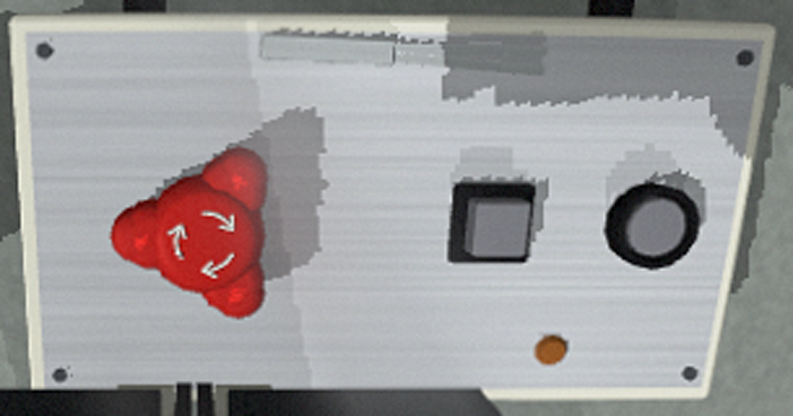

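View pics/w1d.png

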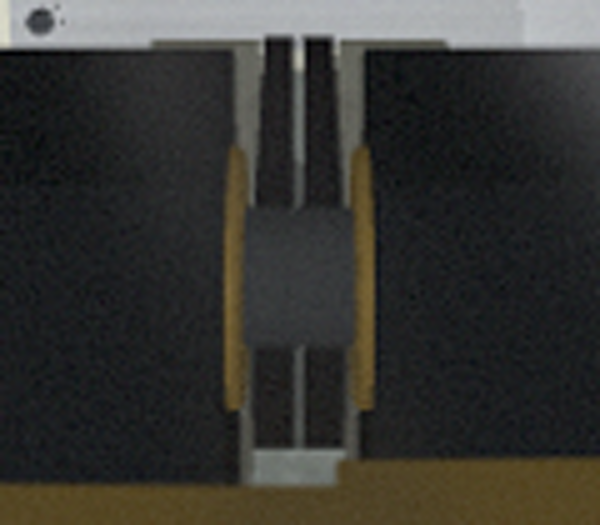

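Wrist view agrees with the fit within about 2 px (1 mm): stop hub (284.6,189), reset cap (397,188), round (458,187). The fingertip's side shape is unclear, so I check it in the scene view.

```bash
python3 - <<'E'
from h import *
c=viewer.capture("scene"); u=proj(c,sensors.get_state()["tcp_pos"])[0]; print(u)
x,y=int(u[0]),int(u[1])
cv2.imwrite("pics/s1.png",cv2.resize(c["img"][y-75:y+45,x-75:x+75,::-1],None,fx=5,fy=5,interpolation=cv2.INTER_CUBIC))
E
```

```text
[316.54120038 175.78589786]
```

View pics/s1.png

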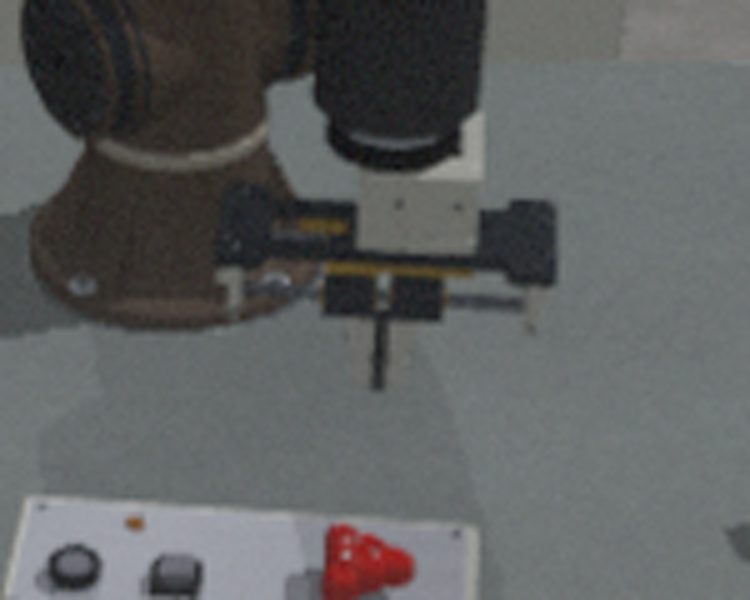

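```bash
python3 -m handwheel '[0.8,-0.4,-1,0,0,0, 1.5,-0.65,-3,0,0,0, 1.5,-0.65,-6,0,0,0, 1.5,-0.65,-8.5,0,0,0, 1.5,-0.65,-10,0,0,0, 1.5,-0.65,-10.7,0,0,0, 1.5,-0.65,-11,0,0,0, 1.5,-0.65,-11,0,0,0]'
python3 - <<'E'
from h import *
s=sensors.get_state(); c=viewer.capture("wrist"); cv2.imwrite("pics/w2.png",c["img"][:,:,::-1]); print(s["tcp_pos"],s["contact_force"])
E
```

```text
time_s: 2.7
tcp_pos: [0.5128, 0.1027, 0.1162]
eef_rot: [180.0, -0.0, -7.1]
contact_force: [0.3, -0.3, 0.1]
gripper_width: 0.0008
[0.51278702 0.10274489 0.11622069] [ 0.2817185  -0.28097439  0.08218445]
```

View pics/w2.png

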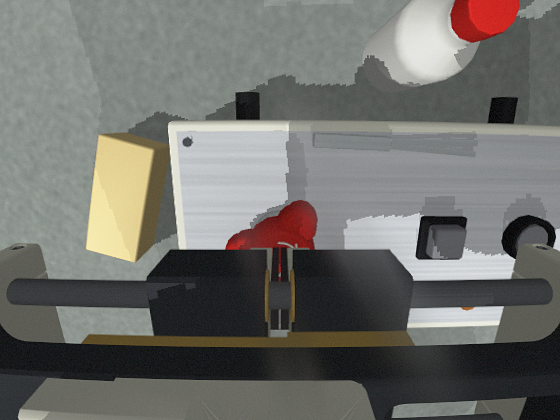

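Finger is over the hub; the back lobe at (301,217) and left lobe at (237,243) sit as expected. Pressing.

```bash
python3 -m handwheel '[0,0,-0.4,0,0,0, 0,0,-0.8,0,0,0, 0,0,-1.0,0,0,0, 0,0,-1.2,0,0,0, 0,0,-1.4,0,0,0, 0,0,-1.4,0,0,0]'
```

```text
time_s: 3.35
tcp_pos: [0.5134, 0.103, 0.1034]
eef_rot: [-180.0, -0.1, -7.1]
contact_force: [-0.7, 1.0, 4.7]
gripper_width: 0.0003
```

```bash
python3 -m handwheel '[-0.05,-0.05,-0.2,0,0,0, -0.05,-0.05,-0.4,0,0,0, -0.05,-0.05,-0.5,0,0,0, -0.05,-0.05,-0.6,0,0,0, -0.05,-0.05,-0.62,0,0,0]'
```

```text
time_s: 3.85
tcp_pos: [0.5135, 0.1029, 0.0981]
eef_rot: [-179.9, -0.2, -7.1]
contact_force: [-1.6, 0.7, 7.4]
gripper_width: 0.0006
```

```bash
python3 -m handwheel '[0,0,-0.1,0,0,0, 0,0,-0.15,0,0,0, 0,0,-0.2,0,0,0, 0,0,-0.2,0,0,0]'
```

```text
time_s: 4.25
tcp_pos: [0.5137, 0.103, 0.0976]
eef_rot: [-179.9, -0.3, -7.0]
contact_force: [-6.9, 0.6, 15.4]
gripper_width: 0.0003
```

Firm stop reached (15 N at z 0.0976). Lift and work out the lobe path.

```bash
python3 -m handwheel '[0,0,0.5,0,0,0, 0,0,1.5,0,0,0, -1,0.8,2.5,0,0,0, -2.2,1.8,3,0,0,0, -2.7,3.5,3,0,0,0, -2.7,3.5,3,0,0,0]'
python3 - <<'E'
from h import *
p=np.load("p.npy"); s=sensors.get_state(); c=viewer.capture("scene"); w=viewer.capture("wrist")
cv2.imwrite("pics/s3.png",cv2.resize(c["img"][170:250,230:370,::-1],None,fx=5,fy=5,interpolation=cv2.INTER_CUBIC)); cv2.imwrite("pics/w3.png",w["img"][:,:,::-1])
np.savez("w3.npz",K=w["camera_matrix"],k1=w["k1"],m=w["mount"],t=s["tcp_pos"],e=s["eef_rot"])
A=con2w(p,[[0,.075,0]])[0]; print(s["tcp_pos"],s["eef_rot"],A)
for z in(.108,.100): print(proj(wcam("w3.npz"),con2w(p,[[0,.075,z],[0,.1,z-.001],[.0216,.0625,z-.001]])))
for th in (-.1,0,.1,.2,.3,.4,.5,.6,.7,.8):
    x,y=-.0195,.032; l=[np.cos(th)*x+np.sin(th)*y,.075-np.sin(th)*x+np.cos(th)*y,.084]
    print(th,con2w(p,[l])[0].round(4))
print("start",con2w(p,[[-.030,.107,.084]]))
E
```

```text
time_s: 4.85
tcp_pos: [0.4861, 0.1396, 0.1285]
eef_rot: [-179.8, -0.3, -6.9]
contact_force: [0.3, -0.9, -0.8]
gripper_width: 0.0005
[0.48612901 0.13955692 0.12852098] [-179.82579081   -0.3157071    -6.93594128] [0.51213854 0.10243963 0.        ]
[[333.85103532 201.30022053]
 [292.70565773 200.70956649]
 [356.38428904 165.68342113]]
[[331.7267794  198.25708369]
 [292.21617814 197.70168673]
 [353.29189532 164.01764824]]
-0.1 [0.4934 0.1349 0.084 ]
0 [0.4968 0.1366 0.084 ]
0.1 [0.5003 0.138  0.084 ]
0.2 [0.5039 0.139  0.084 ]
0.3 [0.5076 0.1396 0.084 ]
0.4 [0.5113 0.1399 0.084 ]
0.5 [0.515  0.1398 0.084 ]
0.6 [0.5188 0.1393 0.084 ]
0.7 [0.5224 0.1385 0.084 ]
0.8 [0.526  0.1373 0.084 ]
start [[0.48636214 0.13793015 0.084     ]]
```

View pics/w3.png

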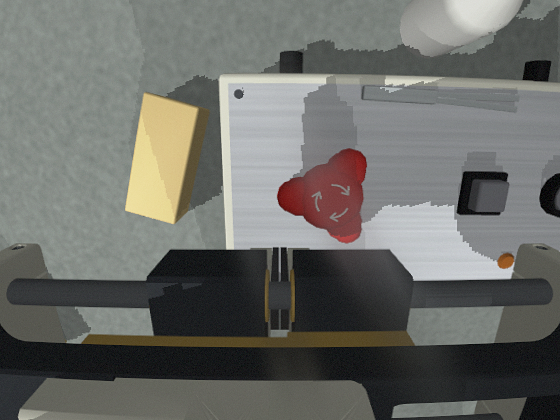

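View pics/s3.png

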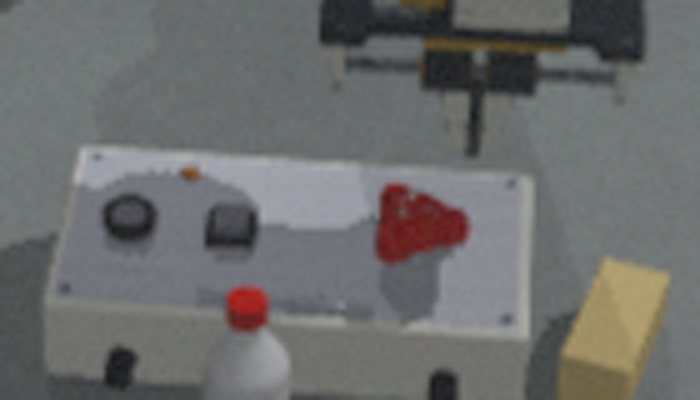

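Hub at (332,198) in the wrist view matches the latched prediction (331.7,198.3), not the out position (333.9,201.3). Descend in front of the left lobe.

```bash
python3 -m handwheel '[0,-0.15,-1.5,0,0,0, 0,-0.15,-3,0,0,0, 0,-0.15,-4,0,0,0, 0,-0.15,-4.4,0,0,0, 0,-0.15,-4.4,0,0,0]'
```

```text
time_s: 5.45
tcp_pos: [0.4861, 0.1365, 0.0835]
eef_rot: [-179.9, -0.2, -7.0]
contact_force: [-0.2, 0.4, 1.0]
gripper_width: 0.0006
```

```bash
python3 -m handwheel '[0.5,0.05,0,0,0,0, 0.9,0.05,0,0,0,0, 1.15,0.1,0,0,0,-0.03, 1.4,0.15,0,0,0,-0.1, 1.6,0.2,0,0,0,-0.15, 1.78,0.25,0,0,0,-0.2, 1.78,0.25,0,0,0,-0.2]'
```

```text
time_s: 6.15
tcp_pos: [0.5056, 0.1418, 0.085]
eef_rot: [-179.6, -0.3, -18.5]
contact_force: [-4.7, 9.9, 5.1]
gripper_width: 0.0006
```

Outward force of 10 N is more than expected; look before going on.

```bash
python3 - <<'E'
from h import *
p=np.load("p.npy"); s=sensors.get_state(); c=viewer.capture("scene"); t=viewer.capture("top"); w=viewer.capture("wrist")
a=cv2.resize(c["img"][170:250,230:370,::-1],None,fx=5,fy=5,interpolation=cv2.INTER_CUBIC); cv2.imwrite("pics/s4.png",a); cv2.imwrite("pics/w4.png",w["img"][:,:,::-1])
print(s["tcp_pos"],s["contact_force"],s["moment"])
E
```

```text
[0.50559661 0.14183543 0.08495939] [-4.7074729   9.8644504   5.10724348] [3.78353316 1.74679359 0.01140485]
```

View pics/w4.png

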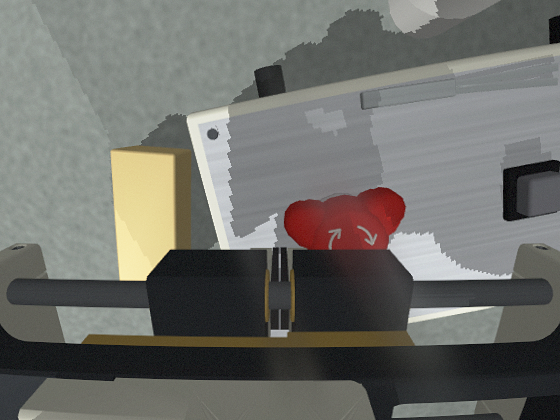

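View pics/s4.png

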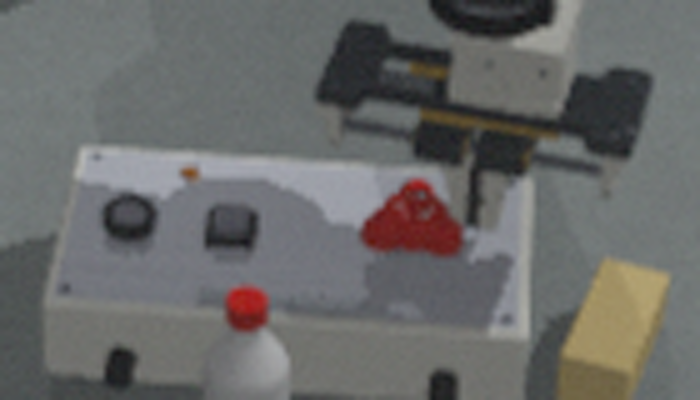

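```bash
python3 - <<'E'
from h import *
p=np.load("p.npy"); s=sensors.get_state(); w=viewer.capture("wrist")
np.savez("w4.npz",K=w["camera_matrix"],k1=w["k1"],m=w["mount"],t=s["tcp_pos"],e=s["eef_rot"])
c=wcam("w4.npz"); print(s["contact_force"])
for z in(.1,.108):
  for th in(.3,.4,.5,.6,.7):
    f=lambda r,a:[r*np.cos(a-th),.075+r*np.sin(a-th),z-.002]
    print(z,th,proj(c,con2w(p,[f(.025,np.pi/2),f(.025,-np.pi/6),f(0,0)])).round(0).tolist())
cv2.imwrite("pics/w4c.png",cv2.resize(w["img"][160:260,240:440,::-1],None,fx=4,fy=4,interpolation=cv2.INTER_CUBIC))
E
```

```text
[-4.29999159 10.1971871   5.15999563]
0.1 0.3 [[298.0, 235.0], [379.0, 201.0], [347.0, 239.0]]
0.1 0.4 [[299.0, 230.0], [382.0, 204.0], [347.0, 239.0]]
0.1 0.5 [[301.0, 226.0], [385.0, 208.0], [347.0, 239.0]]
0.1 0.6 [[302.0, 221.0], [388.0, 211.0], [347.0, 239.0]]
0.1 0.7 [[305.0, 217.0], [391.0, 215.0], [347.0, 239.0]]
0.108 0.3 [[299.0, 240.0], [384.0, 205.0], [350.0, 245.0]]
0.108 0.4 [[300.0, 236.0], [388.0, 209.0], [350.0, 245.0]]
0.108 0.5 [[302.0, 231.0], [391.0, 212.0], [350.0, 245.0]]
0.108 0.6 [[304.0, 226.0], [394.0, 216.0], [350.0, 245.0]]
0.108 0.7 [[306.0, 222.0], [396.0, 220.0], [350.0, 245.0]]
```

View pics/w4c.png

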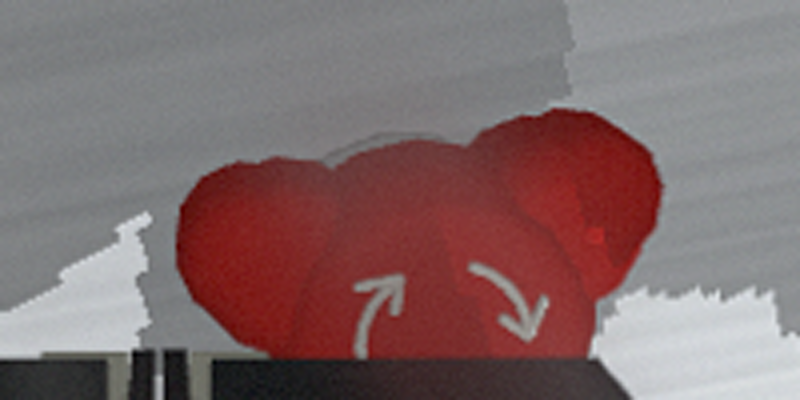

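Turn looks near 0.6 rad: the finger is wider up at head height than at the tip and bears on hub and lobe root. Back off outward and check whether it has released.

```bash
python3 -m handwheel '[-0.2,0.4,0,0,0,0, -0.6,0.8,0,0,0,0.05, -1.2,0.9,0,0,0,0.1, -1.8,0.9,0,0,0,0.2, -2.2,0.9,0,0,0,0.2, -2.4,0.9,0,0,0,0.2, -2.4,0.9,0,0,0,0.2]'
python3 - <<'E'
from h import *
p=np.load("p.npy"); s=sensors.get_state(); w=viewer.capture("wrist"); q=viewer.capture("scene")
np.savez("w5.npz",K=w["camera_matrix"],k1=w["k1"],m=w["mount"],t=s["tcp_pos"],e=s["eef_rot"])
c=wcam("w5.npz"); print(s["contact_force"])
for z in(.1,.108):
    print(z,proj(c,con2w(p,[[0,.1,z-.002],[.0216,.0625,z-.002],[0,.075,z]])).round(0).tolist())
    print(z,proj(q,con2w(p,[[0,.1,z-.002],[.0216,.0625,z-.002],[0,.075,z]])).round(1).tolist())
cv2.imwrite("pics/w5.png",w["img"][:,:,::-1])
cv2.imwrite("pics/s5.png",cv2.resize(q["img"][170:250,230:370,::-1],None,fx=5,fy=5,interpolation=cv2.INTER_CUBIC))
E
```

```text
time_s: 7.05
tcp_pos: [0.4818, 0.1509, 0.0854]
eef_rot: [-179.6, -0.4, -7.0]
contact_force: [-1.0, 0.6, 0.5]
gripper_width: 0.0004
[-0.95556673  0.62392167  0.45718722]
0.1 [[317.0, 206.0], [396.0, 163.0], [368.0, 207.0]]
0.1 [[320.7, 212.5], [308.3, 216.1], [312.7, 211.4]]
0.108 [[319.0, 210.0], [402.0, 165.0], [372.0, 212.0]]
0.108 [[320.8, 210.5], [308.4, 214.1], [312.8, 209.4]]
```

View pics/w5.png

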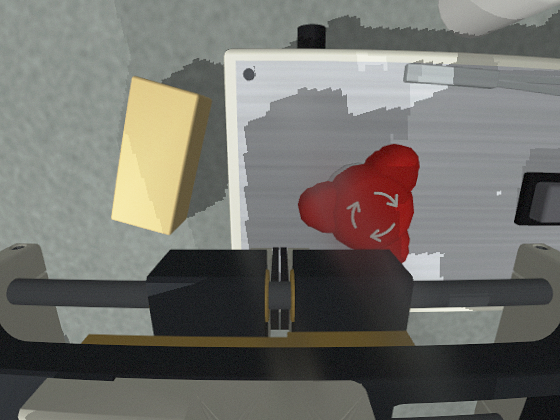

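View pics/s5.png

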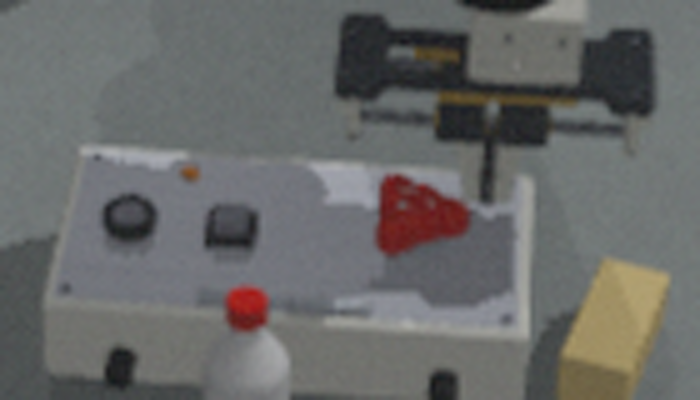

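Red head has moved up ~1.6 px in the scene relative to the latched picture (lower edge 264→256 in the crop), hub at (374,209) in the wrist view, unturned: it has released. I confirm by blob centroid, and lift.

```bash
python3 - <<'E'
import cv2,numpy as np
def m(a,o,f):
    a=a.astype(int); k=(a[:,:,2]>90)&(a[:,:,1]<70)&(a[:,:,0]<80); ys,xs=np.nonzero(k); s=xs>350
    ys,xs=ys[s],xs[s]; return len(xs),ys.min()/5+o,ys.max()/5+o,ys.mean()/5+o,xs.mean()/5
for n,o in(("scene0c",190),("s3",170),("s5",170)): print(n,m(cv2.imread(f"pics/{n}.png"),o,5))
E
python3 -m handwheel '[-0.3,0.3,1.5,0,0,0, -0.3,0.3,4,0,0,0, 0.5,-3,6,0,0,0, 1,-7,6,0,0,0, 1.6,-11,6,0,0,0, 1.6,-14.5,6,0,0,0, 1.6,-16.3,6,0,0,0, 1.6,-16.3,6,0,0,0]'
```

```text
scene0c (4640, np.float64(205.0), np.float64(220.6), np.float64(213.02448275862068), np.float64(83.16698275862069))
s3 (4739, np.float64(207.0), np.float64(222.6), np.float64(215.129141169023), np.float64(83.04477737919392))
s5 (4920, np.float64(205.2), np.float64(220.8), np.float64(213.24158536585367), np.float64(83.24682926829269))
time_s: 7.95
tcp_pos: [0.4978, -0.0141, 0.1452]
eef_rot: [-179.6, -0.3, -7.2]
contact_force: [0.5, -0.4, 1.3]
gripper_width: 0.0004
```

Blob rows: start 213.0, latched 215.1, now 213.2, so the stop is out. Now the reset.

```bash
python3 -m handwheel '[0,0.2,-1.5,0,0,0, 0,0.2,-3,0,0,0, 0,0.2,-4.5,0,0,0, 0,0.2,-5.2,0,0,0, 0,0.2,-5.2,0,0,0]'
python3 - <<'E'
from h import *
w=viewer.capture("wrist"); cv2.imwrite("pics/w6.png",w["img"][:,:,::-1])
q=viewer.capture("scene"); cv2.imwrite("pics/s6.png",cv2.resize(q["img"][170:250,230:370,::-1],None,fx=5,fy=5,interpolation=cv2.INTER_CUBIC))
E
```

```text
time_s: 8.45
tcp_pos: [0.4974, -0.0119, 0.0924]
eef_rot: [-179.7, -0.2, -7.2]
contact_force: [-0.3, -0.2, -0.4]
gripper_width: 0.0006
```

View pics/w6.png

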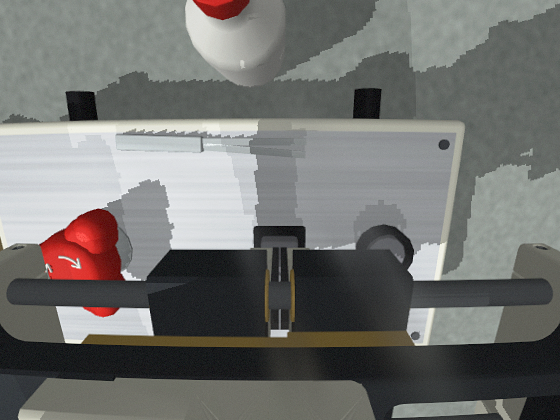

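View pics/s6.png

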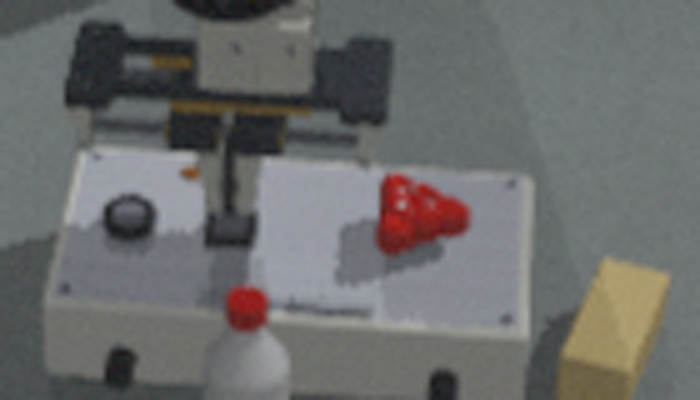

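Tip is over the square cap (bezel centred at (279,236) in the wrist view). Press.

```bash
python3 -m handwheel '[0,0,-0.4,0,0,0, 0,0,-0.7,0,0,0, 0,0,-0.9,0,0,0, 0,0,-1.05,0,0,0, 0,0,-1.15,0,0,0, 0,0,-1.2,0,0,0, 0,0,-1.2,0,0,0]'
```

```text
time_s: 9.25
tcp_pos: [0.4986, -0.0117, 0.0819]
eef_rot: [-179.6, -0.4, -7.2]
contact_force: [-0.5, 2.5, 4.2]
gripper_width: 0.0005
```

```bash
python3 -m handwheel '[-0.05,0,-0.1,0,0,0, -0.05,0,-0.2,0,0,0, -0.05,0,-0.25,0,0,0, -0.05,0,-0.25,0,0,0]'
```

```text
time_s: 9.65
tcp_pos: [0.4987, -0.0117, 0.081]
eef_rot: [-179.6, -0.5, -7.1]
contact_force: [-5.1, 2.1, 20.2]
gripper_width: 0.0006
```

Fully in (20 N on the stop). Let go and lift clear.

```bash
python3 -m handwheel '[0,0,0.4,0,0,0, 0,0,1,0,0,0, 0,0,2.5,0,0,0, 0,0,5,0,0,0, -2,1,9,0,0,0, -5,3,12,0,0,0, -5,3,13,0,0,0, -5,3,13,0,0,0]'
python3 - <<'E'
from h import *
p=np.load("p.npy"); s=sensors.get_state(); w=viewer.capture("wrist"); cv2.imwrite("pics/w7.png",w["img"][:,:,::-1])
print(s["tcp_pos"],s["contact_force"])
q=viewer.capture("scene"); a=cv2.resize(q["img"][170:250,230:370,::-1],None,fx=5,fy=5,interpolation=cv2.INTER_CUBIC);cv2.imwrite("pics/s7.png",a)
b=a.astype(int);k=(b[:,:,2]>90)&(b[:,:,1]<70)&(b[:,:,0]<80);k[:,:350]=0;ys,xs=np.nonzero(k);print(len(xs),ys.min()/5+170,ys.max()/5+170,ys.mean()/5+170,xs.mean()/5)
t=viewer.capture("top"); cv2.imwrite("pics/t7.png",t["img"][:,:,::-1])
E
```

```text
time_s: 10.45
tcp_pos: [0.4491, 0.0189, 0.2127]
eef_rot: [-179.5, -0.7, -7.1]
contact_force: [-0.1, -0.1, -0.2]
gripper_width: 0.0004
[0.4490994  0.01887955 0.2126838 ] [-0.06549446 -0.07445915 -0.22603541]
4559 205.2 221.0 213.35643781531036 83.05983768370257
```

View pics/w7.png

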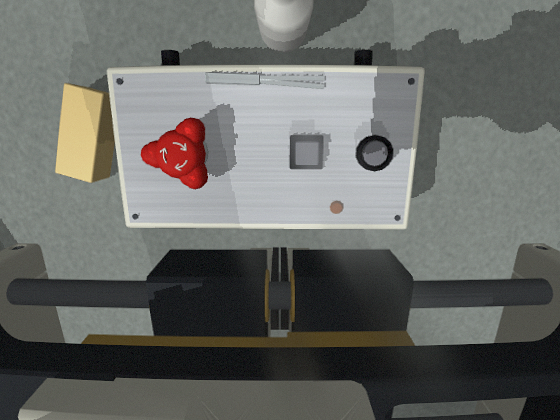

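View pics/s7.png

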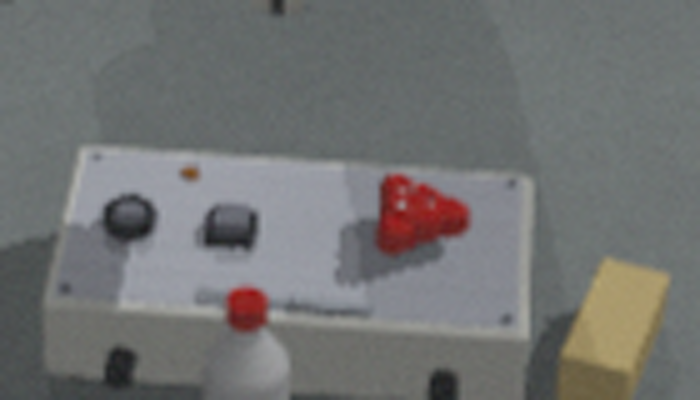

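View pics/t7.png

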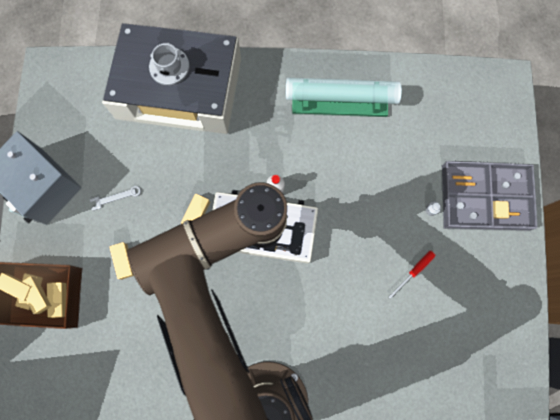

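The stop is out and unturned, at row 213.4 (213.0 at the start). The reset cap (306,151 in the wrist view) is out, the tool is clear and the bystanders look unmoved. Handing in.

```bash
python3 -c "
from plant import r
print(r.close_job())"
```

```text
the job is handed in; nothing more can be done
None
```

The stop-button check is done in the order asked and handed in at about 10.6 s.

- **Press:** I pushed the mushroom stop to its firm stop, at 15 N with the tip at z 0.0976. Both the wrist and scene pictures then showed it latched.
- **Release:** I pushed the left lobe clockwise to about 0.6 rad, estimated from the wrist picture. The stop let go and came back out unturned.
- **Reset:** I pressed the square reset button to its bottom at 20 N and let it go.

**Last checks:** The stop's blob in the scene picture sits at row 213.4, against 213.0 at the start and 215.1 when latched. The reset cap looks fully out. The tool was clear of everything, the round start button was not approached, and the loose items in view look unmoved.

**What did not go to plan:** The fingers are wider above the tip than I assumed. While turning, the finger bore on the hub and the root of the lobe, with about 12 N of side and lift force. The head turned further than my planned arc. I backed off as soon as I saw it, and the pictures confirmed it had released. Whether it was still latched during that contact was unclear at the time.

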